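# Fetch the brass balance weight out of its deep pocket with the sprung tongs

### The arm

A 6-joint arm with a two-finger parallel gripper is mounted at the origin on the work surface. World frame = base frame: x ahead of the robot, y to its left, z up, the work surface at z = 0. Lengths are in m, angles in rad, forces in N, time in s.
With the tool pointing down it reaches from about 0.25 to 0.775 m from the base axis. Payload 4 kg.
Tool frame: the origin (TCP) lies at the centre of the arm's flange, where the gripper is bolted on; the fingertips stand 199 mm ahead of it and the grasp point (between the pads) lies 180 mm ahead of it (robot.tcp_to_tips is the distance from the TCP to the fingertips, in m); z points along the fingers, y is the line along which they close (so a half turn about z gives the same grasp; the last joint's range is limited). The gripper opens to 94 mm and grips with 3 to 60 N. Pads are 16 mm wide; open, the fingers measure 119 mm over their backs; the gripper's body (75 mm by 177 mm) begins 78 mm behind the grasp point.
Start: joints at [1.146, 0.087, 1.371, -0, 1.684, -0.103], TCP at [0.174, 0.522, 0.405] pointing down, gripper open.
Joint ranges: [-3.1, 3.1], [-0.76, 2.03], [0.27, 2.55], [-1.08, 4.22], [0.17, 2.65], [-2.57, 2.57]. Speed limits (rad/s): [2.79, 2.79, 3.14, 3.14, 3.14, 3.14].

### API

Orientations are given as [roll, pitch, yaw] about the fixed x, y, z axes, in that order (R = Rz(yaw) Ry(pitch) Rx(roll)).
In Python, from bench import telemetry, snapshot, ticket, robot gives the robot as it stands.
- The arm moves only by the tool apply_moves, never from a script. Its argument "moves" is a list that holds one entry, the list of rows, each a list of 5 numbers: the shift along the tool's x, y, z in units of 50 mm (1.0 is 50 mm), then the turn about the tool's z in units of 10 degrees (1.0 is 10 degrees), then the closure, from 0 (fully open) to 1 (shut). A call has 1 to 10 rows; each row is the pose to reach, as a shift and turn from the pose commanded when the call began, along the tool's axes at that moment; what a row does not reach only later rows make up. A row lasts 1/8 s, in which the tool goes at most 62.5 mm and 10.7 degrees, less where a joint would pass 70% of its speed; a pose out of reach is approached as far as the arm can. A call with a gripper value outside its range is refused whole. The fingers move at their own pace and stop on an object; the grip force is fixed at half the most. Time passes only in rows, so rows that repeat a pose let the fingers close. It gives the time, the measured TCP pose, the force, the opening and the grip force at its end, in the units of the state.
- telemetry.get_obs(): the state, without advancing time (a new reading comes with each control period).
- snapshot(name): name is "scene" or "top" or "wrist"; returns a dict with "image" (420x560x3 uint8, red, green, blue), "fovy" (degrees; the focal length in pixels is half the picture's height over the tangent of half this angle, whatever the lens; pixels are square), "cx", "cy" (the principal point, pixels), "R" (3x3) and "t" (3): a world point X has camera coordinates R X + t. Camera axes: x right, y down, z forward; pixel columns grow to the right and rows downward; lengths in m; the calibration is good to about 2 mm. A picture is of the moment at which its call begins. There is no depth.
- ticket.close_job(): hands the job in; it is judged then, once.
The state is a dict: "time": time; "joint_positions": joint angles; "qvel": joint speeds; "joint_torque": joint torques, N m; "tool_pos": TCP position; "ee_rot": TCP orientation; "wrist_force": force on the tool from outside, world axes, zero at the start; "wrist_torque": the same for the moment, N m; "width": finger opening in m; "finger_force": force on a finger pad.
Only numpy, scipy, OpenCV 4.12 (cv2) and the standard library are available. Lean on these libraries where they do the work, as an engineer would, in place of code of your own. Each camera call takes 0.05 s, during which the arm holds its last target. There are 200 camera calls.

### The job

Get the brass balance weight ready for weighing: take the loose clear lid with the orange tab off the wooden weight case and lay it flat, tab up, on the middle of the cork mat. Take the sprung tongs from their stand, reach down into the pocket that holds the brass weight, squeeze the tongs shut on it, and set it down (do not drop it) on the scale's steel pan; never touch it with the fingers. Then put the tongs back upright in the slot of their stand, leaving the two dark steel weights in the case and the other things on the bench alone.

Things in the scene. Friction and masses are not known exactly. Their poses are not given: they have to be found in the camera images.
- kit: Wooden weight case, fixed, 140 (its x) x 50 (its y) x 70 mm high, walls 5 mm; origin centre of its underside, z up. Three open square pockets in a row along its x, each 40 x 40 mm inside and 65 mm deep (floor 5 mm above the bench), centres at x = -45, 0 and +45 mm. Each holds one weight; any may hold the brass one.
- lid: Loose clear lid of the case, about 70 g: plate 147 (x) x 57 (y) x 4 mm resting on the case's rim, with a 2 mm skirt reaching 6 mm down around the outside of the rim (1.5 mm play). Origin at the centre of the plate's underside (70 mm above the bench when closed, 6 mm above what its skirt rests on when laid down), axes along the case's at the start.
- lid_tab (a point): Middle of the lid's orange grip tab, an upright block 24 (lid x) x 12 (lid y) x 28 mm high (from 4 to 32 mm above the lid's origin), at lid x = -58 mm, i.e. at the end nearest the robot. Pinch it across its 12 mm (lid y).
- mat: Cork mat for the lid, fixed flat on the bench, 180 (x) x 100 (y) x 3 mm; origin centre of its underside. It lies to the left or the right.
- brass: The brass balance weight: a solid upright cylinder, diameter 14 mm, 20 mm high, about 25 g; origin centre of its underside. It stands in one of the case's pockets, within 3 mm of the pocket's middle in x and y.
- steel_a: A dark steel weight of the same size, in another pocket; leave it there.
- steel_b: A dark steel weight of the same size, in another pocket; leave it there.
- tongs: Sprung tongs, 146 mm long, 80 g, standing tips down in the stand: two crossed steel arms on a rivet 78 mm above the tips, red handles above it. Origin midway between the tips at tip level, z up along the tool, y the line along which handles and tips close. The tips are black pads 9 mm wide (x), 4 mm thick, 14 mm high, at rest 26 mm apart inside and 34 mm over their outsides.
- tongs_grip (a point): Where to grip, closing along tongs y: point on the axis between the two red finger rolls (14 mm diameter, 30 mm long along x), 128 mm above the tips, 18 mm below the handles' top. At rest the rolls measure 42 mm over their outsides. The spring needs 6 N to start, 8 N at the weight and opens the tongs again; rolls held at 39 to 40 mm carry the tongs open.
- jaw_a (a joint): How far the tongs are squeezed (rad, each arm): 0 at rest, rolls 42 mm, tips 26 mm apart; 0.02, rolls 40, tips 23 mm; 0.085, rolls 33.5, tips 14 mm (gripping the weight); 0.15, rolls 27 mm, fully shut.
- stand: Dark wooden block, fixed, 70 (x) x 62 (y) x 50 mm high, origin centre of its underside. In the middle of its top a slot 13 (x) x 38 (y) mm, 45 mm deep, in which the tongs stand upright, tongs y along stand y.
- slot (a point): Centre of the floor of the stand's slot, 5 mm above the bench, where the tongs' origin is when they stand in it.
- scale: White bench scale, fixed, 160 (x) x 120 (y) x 26 mm high; origin centre of its underside. It lies to the left or the right, opposite the cork mat.
- pan (a point): Centre of the floor of the scale's round steel pan, 29 mm above the bench; the floor's radius is 42 mm, and a rim rises 9 mm above it.
- caddy: Fixed wooden block with three thread spools, 70 x 62 mm, 67 mm high; origin centre of its underside. Bystander, at the far left or right, opposite the stand.
- spool_red: Loose red thread spool, 30 mm diameter, 53 mm high, origin centre of its underside. Bystander.
- spool_blue: Loose blue thread spool, 30 mm diameter, 53 mm high, origin centre of its underside. Bystander.
- tape: Loose roll of masking tape lying flat, 104 mm diameter, 24 mm high, origin centre of its underside. Bystander.
- marker: Loose black marker with a white cap, 131 mm long (x), 14 mm thick, lying down; origin at its underside. Bystander.
- driver: Loose screwdriver, 160 mm, lying beyond the case. Bystander.
Not all that is in view belongs to the job. Leave any green or purple look-alike of the lid alone.

How it is judged:
By the outcome, as a careful person would: the job done as asked, in the order asked, and still so for the second after the job is handed in, with the robot touching nothing.
It also fails if it takes over 61 s, if anything falls off the work surface, if the arm or the gripper's body presses on something with over 40 N, if the wrist force passes 120 N, or if a joint passes its speed limit or range.

## Working session

There is one attempt and no reset: what is moved stays moved. The work goes in short steps, Python scripts to look and compute and a tool call to move; the robot and the scene stay as the last step left them, time stands still between calls to the robot, and variables do not carry over. Pictures are saved under pics/ and viewed, at most 10 in all, crops included, and the job is handed in when it is done.

Besides the shell and the picture viewer there is one more tool, called as name([rows], argument=value, ...), one row to a line, values as JSON. apply_moves: Moves the arm, as the interface text tells. Its arguments: {"type":"object","properties":{"moves":{"type":"array","items":{"type":"array","items":{"type":"array","items":{"type":"number"}}}}},"required":["moves"]}

```bash
ls; mkdir -p pics
cat > h.py <<'E'
import numpy as np, cv2
from bench import telemetry, snapshot, ticket, robot
def shot(name,fn=None):
    s=snapshot(name); im=cv2.cvtColor(s["image"],cv2.COLOR_RGB2BGR)
    if fn: cv2.imwrite("pics/"+fn,im)
    return s
def ray(s,u,v,z):
    f=s["image"].shape[0]/2/np.tan(np.radians(s["fovy"])/2)
    R=np.array(s["R"]);t=np.array(s["t"])
    c=-R.T@t; d=R.T@np.array([(u-s["cx"])/f,(v-s["cy"])/f,1])
    return c+d*(z-c[2])/d[2]
def proj(s,X):
    f=s["image"].shape[0]/2/np.tan(np.radians(s["fovy"])/2)
    p=np.array(s["R"])@np.array(X)+np.array(s["t"])
    return np.array([f*p[0]/p[2]+s["cx"],f*p[1]/p[2]+s["cy"]])
E
python3 - <<'E'
from h import *
import pickle
d={}
for n in("scene","top","wrist"): d[n]=shot(n,n+"0.png"); s=d[n]; print(n,s["fovy"],s["cx"],s["cy"],-np.array(s["R"]).T@s["t"])
pickle.dump(d,open("s0.pkl","wb"))
a=cv2.imread("pics/top0.png");cv2.imwrite("pics/top0b.png",cv2.resize(a,(800,600)))
print(telemetry.get_obs())
E
```

```text
pics
scene 55.79501863546426 286.6709549035556 206.6994754246331 [ 1.23126469 -0.05353981  0.94432911]
top 46.46298912162467 282.50218099078126 212.73087913507206 [ 0.16985385 -0.0078178   1.6857371 ]
wrist 67.29767081534068 281.92532249157136 206.1189245624943 [0.10390293 0.54423897 0.38363426]
{'time': 0.15, 'joint_positions': array([ 1.14588031e+00,  8.77854091e-02,  1.37186648e+00, -1.75206719e-05,
        1.68360685e+00, -1.03083126e-01]), 'qvel': array([-0.00137413, -0.00259202, -0.0051662 , -0.00115094, -0.00053353,
       -0.00114547]), 'joint_torque': array([ 1.67342034e-03, -3.40642476e+01, -3.02793145e+01,  7.19603221e-02,
        3.05580860e-02, -1.17304789e-04]), 'tool_pos': array([0.17393248, 0.52168733, 0.40379329]), 'ee_rot': array([-3.13993362e+00, -1.54121112e-04,  2.81975768e+00]), 'wrist_force': array([-0.33564914, -0.2926212 ,  0.17661206]), 'wrist_torque': array([0.02142436, 0.01043703, 0.01041211]), 'finger_force': 0.0, 'width': 0.09392672766002151}
```

View pics/top0b.png

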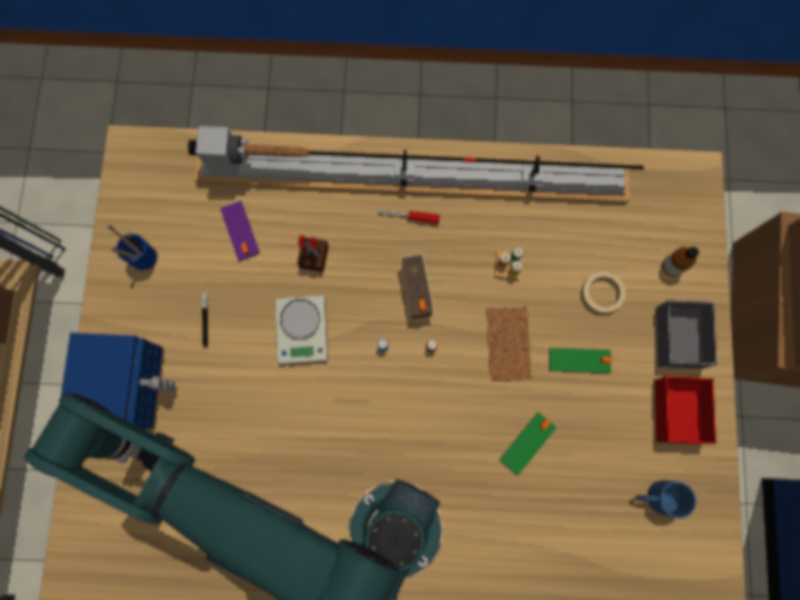

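View pics/scene0.png

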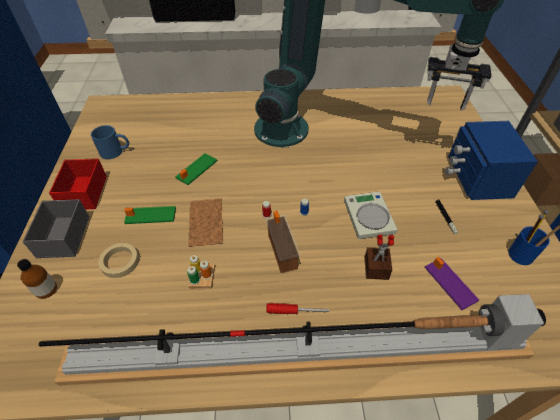

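The pictures (top, 800x600) show the case with its clear lid at (415,287), tab at (423,305), the mat at (508,343), the scale at (302,328), and the stand with the tongs at (313,258). 

Candidates for the lid are the clear lid on the case (415,287), purple (240,230), green (580,360) and green (528,443). I choose the clear one on the case, tab at (423,305). Next I measure and crop it.

Run:
```python
from h import *
import pickle
d=pickle.load(open("s0.pkl","rb"))
T,S=d["top"],d["scene"]; k=1.42857
def hsv(s): return cv2.cvtColor(s["image"],cv2.COLOR_RGB2HSV)
def comp(s,lo,hi,box,n):
    x0,y0,x1,y1=box; m=cv2.inRange(hsv(s),lo,hi); q=np.zeros_like(m); q[y0:y1,x0:x1]=m[y0:y1,x0:x1]
    cs,_=cv2.findContours(q,cv2.RETR_EXTERNAL,cv2.CHAIN_APPROX_NONE)
    c=max(cs,key=cv2.contourArea); r=cv2.minAreaRect(c); M=cv2.moments(q,True)
    print(n,"rect",np.round(r[0],1),np.round(r[1],1),round(r[2],1),"centroid",round(M['m10']/M['m00'],1),round(M['m01']/M['m00'],1),int(M['m00']))
    return r,c
def top(box): return [int(b/k) for b in box]
def wrect(r,z,n):
    p=np.array([ray(T,u,v,z)[:2] for u,v in cv2.boxPoints(r)]); e=p[1]-p[0]; g=p[2]-p[1]
    print("  ",n,"c",np.round(p.mean(0),4),"sides",np.linalg.norm(e).round(4),np.linalg.norm(g).round(4),"dir",np.degrees(np.arctan2(e[1],e[0])).round(1),np.degrees(np.arctan2(g[1],g[0])).round(1))
for n,lo,hi,b,z in [("tab",(5,170,150),(16,255,255),top((405,285,440,325)),.102),("mat",(5,90,60),(15,190,190),top((480,295,540,390)),.003),("scale",(0,0,170),(179,60,255),top((262,285,340,370)),.026),("case",(0,0,0),(179,255,125),top((395,240,445,330)),.072),("stand",(0,0,0),(179,255,80),top((285,225,340,285)),.05)]:
    r,c=comp(T,lo,hi,b,n); wrect(r,z,n)
rt=comp(S,(5,170,150),(16,255,255),(268,205,288,228),"tabS")[0]
for nm,s,b in(("redT",T,top((290,225,335,260))),("redS",S,(370,228,400,250))):
    m=cv2.bitwise_or(cv2.inRange(hsv(s),(0,150,110),(5,255,255)),cv2.inRange(hsv(s),(172,150,110),(179,255,255)))
    x0,y0,x1,y1=b; q=np.zeros_like(m);q[y0:y1,x0:x1]=m[y0:y1,x0:x1]
    _,_,st,ce=cv2.connectedComponentsWithStats(q); print(nm,st[1:].tolist(),ce[1:].round(1).tolist())
a=cv2.cvtColor(T["image"],cv2.COLOR_RGB2BGR); b=cv2.cvtColor(S["image"],cv2.COLOR_RGB2BGR)
def cr(i,x,y,w,h): return cv2.resize(i[y:y+h,x:x+w],(400,300),interpolation=cv2.INTER_CUBIC)
cv2.imwrite("pics/c1.png",np.vstack([np.hstack([cr(a,255,168,80,60),cr(a,180,160,80,60)]),np.hstack([cr(b,240,200,100,75),cr(b,335,215,100,75)])]))
```

```text
tab rect [295.5 212.5] [5. 3.] 90.0 centroid 295.2 212.7 20
   tab c [ 0.5135 -0.0403] sides 0.0099 0.0169 dir -87.3 -177.7
mat rect [355.7 240.4] [51.4 28.9] 87.0 centroid 355.6 240.7 1454
   mat c [ 0.4468 -0.2554] sides 0.1019 0.1806 dir -84.2 -176.5
scale rect [210.5 234.1] [17.  31.5] 87.7 centroid 213.0 231.7 284
   scale c [0.4404 0.2466] sides 0.1086 0.0594 dir -84.9 -173.7
case rect [290.3 204.3] [50.8 20.1] 79.2 centroid 290.0 203.9 891
   case c [ 0.5487 -0.0219] sides 0.0689 0.1767 dir -76.1 -167.2
stand rect [218.6 178.8] [18.  22.2] 11.3 centroid 218.7 179.6 355
   stand c [0.6318 0.23  ] sides 0.0795 0.0633 dir -6.5 -99.0
tabS rect [276.  213.5] [5. 4.] 90.0 centroid 276.0 213.5 24
redT [[209, 165, 4, 7, 13], [218, 167, 3, 3, 7], [218, 171, 2, 2, 4]] [[210.5, 168.0], [219.0, 167.7], [218.5, 171.5]]
redS [[377, 234, 6, 10, 37], [388, 235, 6, 10, 45]] [[379.5, 239.0], [390.8, 239.4]]
```

View pics/c1.png

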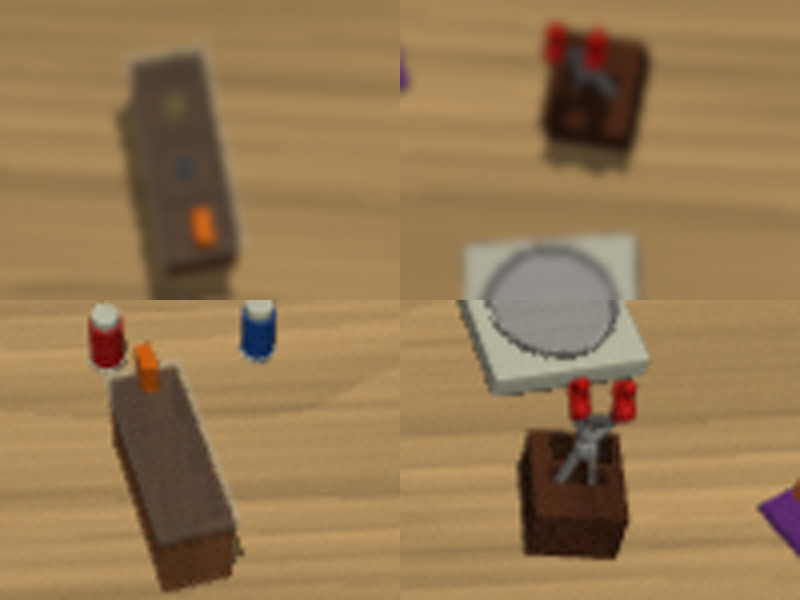

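The clear lid with the orange tab is confirmed. The brass weight looks to be in the far pocket (yellowish spot), which I'll check after the lid is off. Moving above the tab now.

apply_moves([
  [[-5, -4.26, 0, -1, 0.4], [-9.4, -8.0, 0, -3.1, 0.4], [-9.4, -8.0, 0, -3.1, 0.4], [-9.4, -8.0, 0, -3.1, 0.4], [-9.4, -8.0, 0, -3.1, 0.4], [-9.4, -8.0, 0, -3.1, 0.4], [-9.4, -8.0, 0, -3.1, 0.4], [-9.4, -8.0, 0, -3.1, 0.4], [-9.4, -8.0, 0, -3.1, 0.4], [-9.4, -8.0, 0, -3.1, 0.4]],
])

```text
time: 1.4
tool_pos: [0.491, -0.0036, 0.4045]
ee_rot: [3.141, 0.0, -2.923]
wrist_force: [-0.6, 0.1, -0.8]
width: 0.0564
finger_force: 0.0
```

```bash
cat >> h.py <<'E'
def units(x,y,z,yawdeg):
    o=telemetry.get_obs(); p=o["tool_pos"]; yw=o["ee_rot"][2]
    d=np.array([x,y,z])-p; X=np.array([np.cos(yw),np.sin(yw)]); Y=np.array([np.sin(yw),-np.cos(yw)])
    t=-(np.degrees(np.radians(yawdeg)-yw)+180)%360-180
    t=-((yawdeg-np.degrees(yw)+180)%360-180)
    print("pos",p.round(4),"yaw",np.degrees(yw).round(2),"units",np.round([d[:2]@X/.05,d[:2]@Y/.05,-d[2]/.05,t/10],3),"w",round(o["width"],4),"t",round(o["time"],2))
E
sed -i '/t=-(np.degrees/d' h.py
python3 - <<'E'
from h import *
units(.5135,-.0403,.4,193)
s=shot("wrist","w1.png");
E
```

```text
pos [ 0.491  -0.0036  0.4045] yaw -167.46 units [-0.279 -0.814  0.09  -0.046] w 0.0564 t 1.4
```

View pics/w1.png

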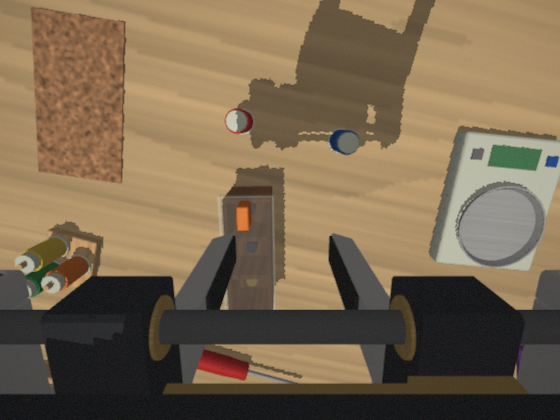

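The wrist picture shows the tab at (243,216), the case running down from (245,195), the mat at (80,95), the pan at (498,222), and a brass-coloured spot at (250,282) in the far pocket. Now measuring these.

```bash
cat > m.py <<'E'
from h import *
def rect(s,lo,hi,b,z,n,pr=True):
    h=cv2.cvtColor(s["image"],cv2.COLOR_RGB2HSV); m=cv2.inRange(h,lo,hi); q=np.zeros_like(m); x0,y0,x1,y1=b; q[y0:y1,x0:x1]=m[y0:y1,x0:x1]
    cs,_=cv2.findContours(q,cv2.RETR_EXTERNAL,cv2.CHAIN_APPROX_NONE); c=max(cs,key=cv2.contourArea); r=cv2.minAreaRect(c)
    p=np.array([ray(s,u,v,z)[:2] for u,v in cv2.boxPoints(r)]); e=p[1]-p[0]; g=p[2]-p[1]
    print(n,"px",np.round(r[0],1),np.round(r[1],1),"c",p.mean(0).round(4),"sides",np.linalg.norm(e).round(4),np.linalg.norm(g).round(4),"dir",np.degrees(np.arctan2(e[1],e[0])).round(1),np.degrees(np.arctan2(g[1],g[0])).round(1))
    return c
E
python3 - <<'E'
from m import *
s=shot("wrist"); print(-np.array(s["R"]).T@s["t"], np.array(s["R"])[2])
T=rect(s,(5,190,225),(16,255,255),(225,190,265,240),.102,"tabbright")
T=rect(s,(5,150,90),(16,255,255),(225,190,265,240),.102,"tab")
print(s["image"][200:236:3,243].tolist())
rect(s,(5,70,60),(15,200,220),(20,0,135,190),.003,"mat")
# pan circle
g=cv2.cvtColor(s["image"],cv2.COLOR_RGB2HSV)
c=rect(s,(0,0,90),(179,25,165),(450,175,550,270),.033,"pan")
(e,ax,an)=cv2.fitEllipse(c); print("pan ell",e,ax,ray(s,*e,.033))
c=rect(s,(0,0,0),(179,130,135),(215,182,275,310),.074,"lid")
E
```

```text
[ 0.4216818  -0.02484479  0.38346173] [ 0.24615155  0.04669944 -0.96810566]Traceback (most recent call last):
  File "<stdin>", line 3, in <module>
  File "m.py", line 4, in rect
    cs,_=cv2.findContours(q,cv2.RETR_EXTERNAL,cv2.CHAIN_APPROX_NONE); c=max(cs,key=cv2.contourArea); r=cv2.minAreaRect(c)
                                                                        ~~~^^^^^^^^^^^^^^^^^^^^^^^^
ValueError: max() iterable argument is empty
```

Run:
```python
from m import *
s=shot("wrist"); np.save("w1.npy",s,allow_pickle=True)
print(s["image"][200:236:3,243].tolist())
T=rect(s,(5,150,90),(16,255,255),(225,190,265,240),.102,"tab"); print(cv2.boxPoints(cv2.minAreaRect(T)).tolist())
rect(s,(5,70,60),(15,200,220),(20,0,135,190),.003,"mat")
c=rect(s,(0,0,90),(179,25,165),(450,175,550,270),.033,"pan")
(e,ax,an)=cv2.fitEllipse(c); print("pan ell",e,ax,ray(s,*e,.033))
# lid left edge (bright edge) / far corners
h=cv2.cvtColor(s["image"],cv2.COLOR_RGB2HSV)
for r in (205,215,225,235): print(r,s["image"][r,214:284:2].sum(1).tolist())
```

```text
[[96, 78, 63], [99, 52, 27], [102, 56, 26], [210, 115, 56], [220, 124, 63], [220, 125, 62], [221, 127, 64], [220, 125, 63], [219, 126, 62], [221, 126, 64], [216, 123, 60], [88, 75, 63]]
tab px [246.6 216. ] [30.3 14.8] c [ 0.5074 -0.0371] sides 0.0136 0.0292 dir 105.7 14.2
[[238.3724365234375, 201.33103942871094], [253.14483642578125, 200.4620819091797], [254.92413330078125, 230.7103729248047], [240.1517333984375, 231.57933044433594]]
mat px [79.5 96.5] [ 93. 175.] c [ 0.4447 -0.2554] sides 0.1944 0.1 dir -178.9 102.2
pan px [504.9 222.3] [83.6 92.6] c [0.4742 0.254 ] sides 0.0977 0.1069 dir 131.2 46.9
pan ell (505.06134033203125, 223.3342742919922) (81.4392318725586, 91.76535034179688) [0.47356782 0.2541527  0.033     ]
205 [437, 437, 429, 446, 508, 464, 266, 253, 221, 228, 228, 233, 243, 250, 180, 181, 185, 174, 181, 172, 200, 224, 226, 262, 256, 266, 258, 242, 241, 250, 242, 364, 252, 256, 257]
215 [434, 436, 450, 451, 506, 477, 302, 255, 238, 231, 229, 230, 236, 326, 408, 414, 405, 412, 381, 221, 191, 248, 258, 269, 256, 257, 252, 249, 258, 257, 234, 374, 256, 261, 265]
225 [427, 426, 426, 420, 453, 472, 366, 246, 246, 232, 227, 229, 231, 316, 409, 411, 408, 399, 391, 248, 220, 244, 248, 242, 241, 236, 238, 238, 244, 247, 231, 360, 270, 259, 260]
235 [471, 468, 469, 447, 420, 368, 271, 253, 253, 223, 199, 246, 241, 232, 232, 238, 238, 243, 238, 240, 241, 240, 245, 233, 236, 235, 239, 239, 243, 245, 232, 336, 267, 236, 235]
```

Run:
```python
from m import *
s=np.load("w1.npy",allow_pickle=True).item()
T=rect(s,(5,150,170),(16,255,255),(225,190,265,240),.102,"tab")
M=cv2.moments(T); print(ray(s,M['m10']/M['m00'],M['m01']/M['m00'],.102))
I=s["image"].astype(float).sum(2)
# lid right edge bright line (z=.074) rows 200..260; left outer edge
R=[];L=[]
for r in range(200,265,4):
    R.append((r,262+int(np.argmax(I[r,262:284]))))
    L.append((r,214+int(np.argmin(np.diff(I[r,214:240])))))
print(R,L)
for n,P in(("R",R),("L",L)):
    P=[ray(s,c+.5,r,.074)[:2] for r,c in P]; print(n,np.array(P)[[0,5,10,15]].round(4).tolist())
units(.5135,-.0403,.277,193)
```

```text
tab px [245.5 219.5] [23. 11.] c [ 0.5108 -0.0375] sides 0.0102 0.0224 dir 102.2 10.8
[ 0.51028683 -0.0374635   0.102     ]
[(200, 276), (204, 276), (208, 276), (212, 276), (216, 276), (220, 276), (224, 276), (228, 276), (232, 276), (236, 277), (240, 277), (244, 277), (248, 277), (252, 277), (256, 277), (260, 277), (264, 277)] [(200, 225), (204, 225), (208, 225), (212, 225), (216, 225), (220, 225), (224, 226), (228, 226), (232, 226), (236, 232), (240, 230), (244, 228), (248, 227), (252, 225), (256, 223), (260, 221), (264, 220)]
R [[0.4929, -0.0123], [0.5135, -0.0079], [0.5346, -0.0024], [0.5566, 0.0023]]
L [[0.5038, -0.0626], [0.5246, -0.059], [0.545, -0.0503], [0.5692, -0.0557]]
pos [ 0.4913 -0.0041  0.4035] yaw -167.73 units [-0.279 -0.802  2.531 -0.073] w 0.0564 t 1.55
```

apply_moves([
  [[-0.24, -0.75, 0, -0.07, 0.4], [-0.24, -0.75, 1.2, -0.07, 0.4], [-0.24, -0.75, 2.2, -0.07, 0.4], [-0.24, -0.75, 2.54, -0.07, 0.4], [-0.24, -0.75, 2.54, -0.07, 0.4], [-0.24, -0.75, 2.54, -0.07, 0.9], [-0.24, -0.75, 2.54, -0.07, 1], [-0.24, -0.75, 2.54, -0.07, 1], [-0.24, -0.75, 2.54, -0.07, 1], [-0.24, -0.75, 2.54, -0.07, 1]],
])

```text
time: 2.8
tool_pos: [0.5104, -0.0358, 0.2779]
ee_rot: [-3.141, 0.0, -2.91]
wrist_force: [1.1, 0.5, 1.7]
width: 0.0112
finger_force: 30.0
```

Run:
```python
from m import *
units(.511,-.038,.276,193)
```

```text
pos [ 0.5104 -0.0358  0.2779] yaw -166.75 units [-0.001 -0.045  0.038  0.025] w 0.0112 t 2.8
```

apply_moves([
  [[0, 0, -0.3, 0, 1], [0, 0, -0.8, 0, 1], [0, 0, -1.2, 0, 1], [0.6, -0.65, -1.2, 0.2, 1], [1.3, -1.45, -1.2, 0.4, 1], [2.0, -2.25, -1.2, 0.6, 1], [2.7, -3.05, -1.2, 0.8, 1], [3.2, -3.6, -1.2, 0.87, 1], [3.39, -3.81, -1.2, 0.87, 1], [3.39, -3.81, -1.2, 0.87, 1]],
])

```text
time: 4.05
tool_pos: [0.389, -0.2601, 0.3381]
ee_rot: [3.141, 0.001, -3.063]
wrist_force: [-0.1, 0.0, -1.6]
width: 0.0115
finger_force: 30.0
```

Run:
```python
from m import *
units(.389,-.26,.222,184.5)
s=shot("scene"); w=shot("wrist")
a=cv2.cvtColor(s["image"],cv2.COLOR_RGB2BGR)[100:300,140:440]; b=cv2.cvtColor(w["image"],cv2.COLOR_RGB2BGR)
cv2.imwrite("pics/l1.png",np.vstack([cv2.resize(a,(450,300)),cv2.resize(b,(450,300))]))
```

```text
pos [ 0.389  -0.2601  0.3381] yaw -175.51 units [ 0.000e+00  2.000e-03  2.322e+00 -1.000e-03] w 0.0115 t 4.05
```

View pics/l1.png

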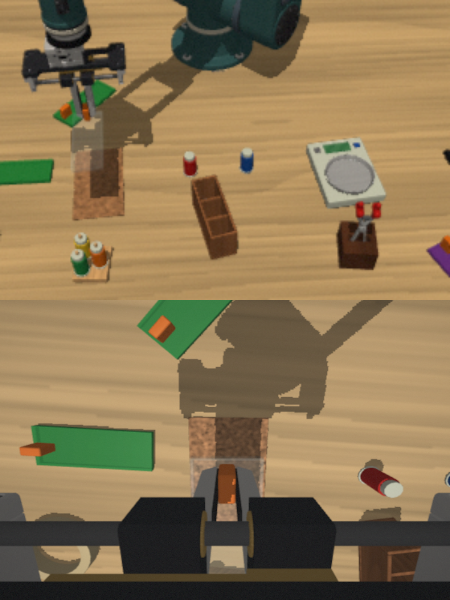

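apply_moves([
  [[0, 0, 0.6, 0, 1], [0, 0, 1.3, 0, 1], [0, 0, 1.9, 0, 1], [0, 0, 2.2, 0, 1], [0, 0, 2.32, 0, 1], [0, 0, 2.36, 0, 1], [0, 0, 2.4, 0, 1], [0, 0, 2.42, 0, 1]],
])

```text
time: 5.15
tool_pos: [0.3893, -0.2601, 0.2174]
ee_rot: [-3.141, 0.001, -3.062]
wrist_force: [0.1, -0.2, -1.5]
width: 0.012
finger_force: 30.0
```

apply_moves([
  [[0, 0, 0.03, 0, 1], [0, 0, 0.06, 0, 1], [0, 0, 0.06, 0, 1]],
])

```text
time: 5.52
tool_pos: [0.3893, -0.2602, 0.2168]
ee_rot: [-3.141, 0.001, -3.062]
wrist_force: [-5.3, 3.1, 14.1]
width: 0.0116
finger_force: 30.0
```

apply_moves([
  [[0, 0, 0, 0, 0.4], [0, 0, 0, 0, 0.4], [0, 0, 0, 0, 0.4], [0, 0, -0.6, 0, 0.4], [0, 0, -1.6, 0, 0.4], [0, 0, -2.8, 0, 0.3], [-0.4, 1.2, -4, 0.3, 0.2], [-0.8, 2.4, -4, 0.6, 0.2], [-1.2, 3.6, -4, 0.9, 0.2], [-1.8, 5.07, -4, 1.25, 0.2]],
])

```text
time: 6.78
tool_pos: [0.4478, -0.0343, 0.4138]
ee_rot: [-3.142, 0.002, 3.0]
wrist_force: [0.9, -0.8, -0.4]
width: 0.0749
finger_force: 0.0
```

Run:
```python
from m import *
units(.46,0,.417,172)
w=shot("wrist","w2.png"); np.save("w2.npy",w,allow_pickle=True)
s=shot("top"); np.save("t2.npy",s,allow_pickle=True)
rect(s,(5,170,150),(16,255,255),(320,230,370,280),.041,"tab top")
rect(w,(5,150,150),(16,255,255),(0,0,300,300),.041,"tab wrist")
```

```text
pos [ 0.4478 -0.0343  0.4138] yaw 171.91 units [-0.145  0.714 -0.065 -0.009] w 0.0749 t 6.78
tab top px [359. 254.] [2. 6.] c [ 0.3936 -0.2619] sides 0.0204 0.0068 dir 0.8 -87.3
tab wrist px [ 75.5 167.8] [21.8  9. ] c [ 0.3898 -0.2602] sides 0.0106 0.0234 dir 101.7 4.5
```

View pics/w2.png

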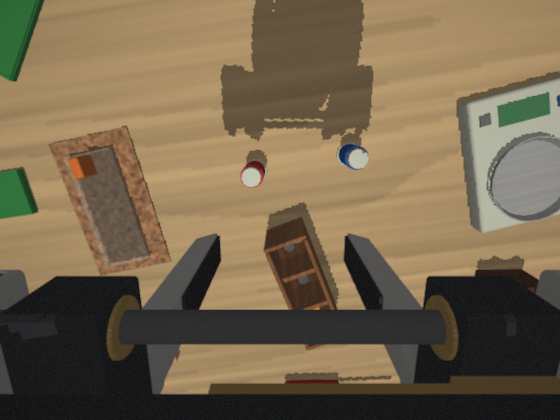

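The lid lies flat on the mat with its tab at (82,167). The near and middle pockets hold grey weights at (290,246) and (303,279), so the brass one is in the far pocket. I'm backing off to see the whole case.

apply_moves([
  [[1.2, 0.1, 0, 0, 0.2], [1.7, 0.1, 0, 0, 0.2], [1.7, 0.1, 0, 0, 0.2]],
])

```text
time: 7.25
tool_pos: [0.3633, -0.0196, 0.4133]
ee_rot: [-3.141, 0.001, 3.003]
wrist_force: [-0.2, -0.2, -0.5]
width: 0.075
finger_force: 0.0
```

Run:
```python
from m import *
units(.46,0,.417,172)
w=shot("wrist"); np.save("w3.npy",w,allow_pickle=True)
a=cv2.cvtColor(w["image"],cv2.COLOR_RGB2BGR)
X=np.array([.57,-.027,.07]);p=proj(w,X).astype(int); print(p)
x0,y0=p[0]-70,p[1]-70
cv2.imwrite("pics/k3.png",cv2.resize(a[y0:y0+120,x0:x0+140],(700,600),interpolation=cv2.INTER_CUBIC)); print(x0,y0)
c=rect(w,(5,60,40),(14,255,140),(x0,y0,x0+140,y0+120),.07,"case")
c=rect(w,(18,80,60),(32,255,255),(x0,y0,x0+140,y0+120),.025,"brass")
```

```text
pos [ 0.3633 -0.0196  0.4133] yaw 172.04 units [-1.862  0.657 -0.073  0.004] w 0.075 t 7.25
[299 361]
229 291
case px [304.5 363.5] [39. 61.] c [ 0.5737 -0.0217] sides 0.0728 0.0564 dir 82.1 -5.5
brass px [298.5 368.5] [ 49. 139.] c [ 0.6206 -0.0326] sides 0.1891 0.0816 dir 82.1 -4.0
```

View pics/k3.png

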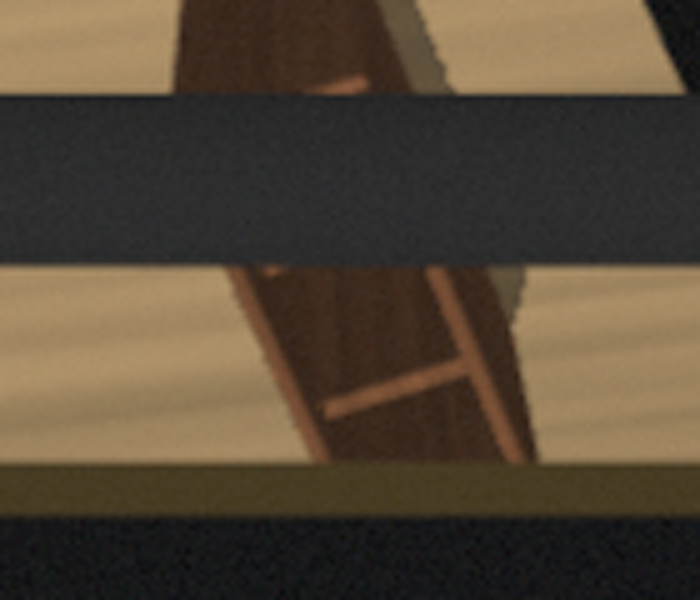

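That was the wrong direction: the gripper bar hides the case here. Moving forward over the case instead.

apply_moves([
  [[-1.2, 0.2, 0, 0, 0.2], [-2.4, 0.4, 0, 0, 0.2], [-3.6, 0.55, 0, 0, 0.2], [-4.6, 0.63, 0, 0, 0.2], [-4.7, 0.63, 0, 0, 0.2], [-4.7, 0.63, 0, 0, 0.2]],
])

```text
time: 8.05
tool_pos: [0.6019, -0.0213, 0.4121]
ee_rot: [-3.142, -0.002, 3.002]
wrist_force: [-0.4, -0.4, -0.4]
width: 0.0754
finger_force: 0.0
```

Run:
```python
from m import *
units(.46,0,.417,172)
w=shot("wrist","w4.png"); np.save("w4.npy",w,allow_pickle=True)
```

```text
pos [ 0.6019 -0.0213  0.4121] yaw 172.03 units [ 2.87   0.028 -0.098  0.003] w 0.0754 t 8.05
```

View pics/w4.png

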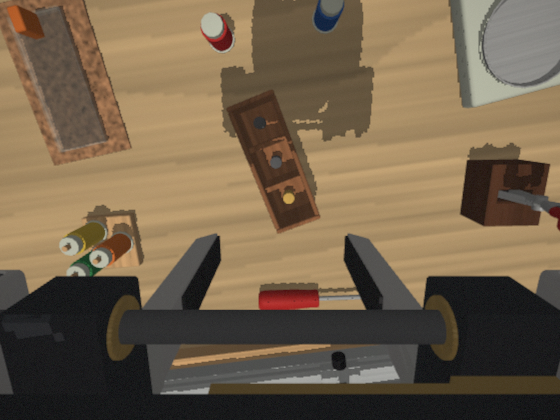

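The picture confirms brass at (289,198) in the far pocket, with grey weights at (260,122) and (276,161). The stand is at (500,192) on the right. Measuring brass and case.

Run:
```python
from m import *
w=np.load("w4.npy",allow_pickle=True).item()
print(w["image"][198,282:297].tolist(), w["image"][190:210:2,289].tolist())
h=cv2.cvtColor(w["image"],cv2.COLOR_RGB2HSV)
c=rect(w,(15,110,150),(30,255,255),(278,188,302,212),.025,"brass")
(e,r)=cv2.minEnclosingCircle(c);print(e,r,ray(w,*e,.025))
c=rect(w,(2,60,30),(14,255,175),(222,85,325,236),.07,"case")
q=cv2.approxPolyDP(c,4,True)[:,0]; print([ (p.tolist(),ray(w,*p,.07)[:2].round(4).tolist()) for p in q])
d=-np.array(w["R"]).T@w["t"]; print("cam",d.round(3))
```

```text
[[79, 58, 37], [170, 135, 71], [202, 161, 82], [202, 162, 84], [201, 161, 84], [201, 161, 83], [200, 161, 84], [198, 158, 83], [194, 157, 81], [200, 161, 84], [198, 158, 82], [194, 155, 80], [143, 112, 59], [76, 52, 36], [74, 53, 34]] [[85, 68, 39], [114, 91, 49], [195, 157, 82], [197, 158, 82], [198, 158, 83], [198, 158, 82], [200, 161, 83], [80, 58, 39], [81, 56, 40], [78, 55, 38]]
brass px [288. 198.] [9.9 9.9] c [ 0.6133 -0.0161] sides 0.0119 0.012 dir 127.8 36.7
(288.0, 198.0) 5.385264873504639 [ 0.61330097 -0.01609282  0.025     ]
case px [273.2 161.8] [137.8  50.2] c [ 0.5669 -0.0248] sides 0.0488 0.1389 dir 101.8 13.7
[([269, 90], [0.4947, -0.0195]), ([227, 111], [0.5082, -0.0631]), ([281, 232], [0.6391, -0.028]), ([319, 215], [0.6258, 0.0146])]
cam [ 0.529 -0.012  0.392]
```

apply_moves([
  [[0.1, 1.2, 0, 0, 0.2], [0.2, 2.4, 0, 0, 0.2], [0.4, 3.6, 0, 0, 0.2], [0.5, 4.6, 0, 0, 0.2], [0.5, 4.7, 0, 0, 0.2], [0.5, 4.7, 0, 0, 0.2]],
])

```text
time: 8.85
tool_pos: [0.6082, 0.2151, 0.4142]
ee_rot: [-3.141, 0.001, 3.003]
wrist_force: [0.0, 0.0, -0.2]
width: 0.075
finger_force: 0.0
```

Run:
```python
from m import *
units(.632,.23,.417,172)
w=shot("wrist"); np.save("w5.npy",w,allow_pickle=True)
a=cv2.cvtColor(w["image"],cv2.COLOR_RGB2BGR)
p=proj(w,[.632,.23,.05]).astype(int); x0=max(0,p[0]-100);y0=max(0,p[1]-90); print(p,x0,y0)
cv2.imwrite("pics/st.png",cv2.resize(a[y0:y0+150,x0:x0+200],(800,600),interpolation=cv2.INTER_CUBIC))
h=cv2.cvtColor(w["image"],cv2.COLOR_RGB2HSV)
m=cv2.inRange(h,(0,150,90),(5,255,255))|cv2.inRange(h,(172,150,90),(179,255,255)); m[305:]=0
_,_,st,ce=cv2.connectedComponentsWithStats(m)
for q,c in zip(st[1:],ce[1:]):
    if q[4]>20: print(q.tolist(),c.round(1),ray(w,*c,.14).round(4),ray(w,*c,.133).round(4))
```

```text
pos [0.6082 0.2151 0.4142] yaw 172.08 units [-0.431  0.361 -0.055  0.008] w 0.075 t 8.85
[298 210] 198 120
[286, 229, 17, 31, 394] [293.8 243.8] [0.6352 0.2211 0.14  ] [0.638 0.221 0.133]
[318, 228, 17, 32, 397] [325.9 243.4] [0.6387 0.2484 0.14  ] [0.6415 0.2491 0.133 ]
```

View pics/st.png

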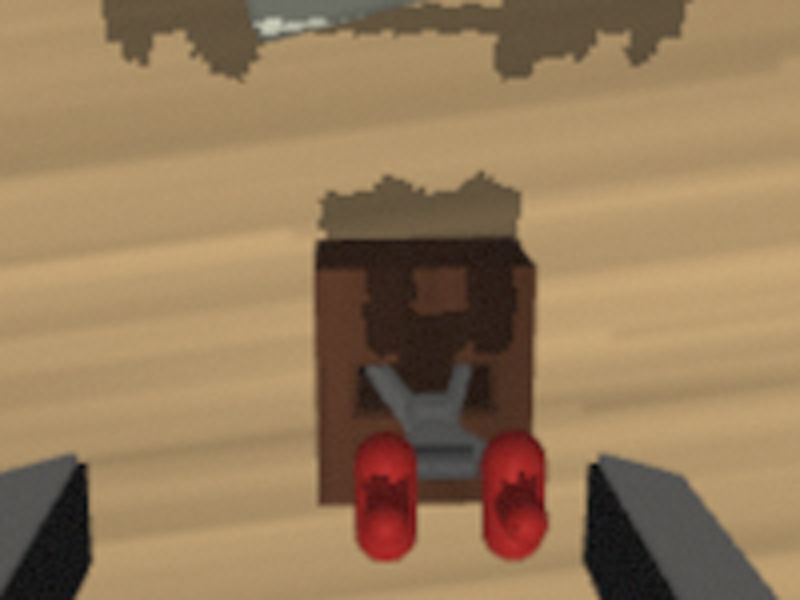

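The crop shows the two red rolls at full-image (294,244) and (326,243), the stand top spanning x 277–331 and y 186–246, and the stand square to the tool. One more calculation and then I grip.

Run:
```python
from m import *
w=np.load("w5.npy",allow_pickle=True).item()
Q=[(277.2,186.5),(331.5,186.5),(331,245.8),(277.7,246)]
P=np.array([ray(w,*q,.05)[:2] for q in Q]); print(P.round(4).tolist(),P.mean(0))
e=P[1]-P[0]+P[2]-P[3]; print(np.degrees(np.arctan2(e[1],e[0]))-90, np.linalg.norm(P[1]-P[0]),np.linalg.norm(P[3]-P[0]))
# predicted pixels of roll mid for candidate
for x in(.632,.635,.638): print(x,proj(w,[x,.235,.14]),proj(w,[x-.015,.235,.133]),proj(w,[x+.015,.235,.133]))
units(.636,.235,.313,172)
```

```text
[[0.6009, 0.2102], [0.6092, 0.2699], [0.6791, 0.2624], [0.6708, 0.2009]] [0.63999571 0.23583815]
-7.722338443498586 0.06023056824199822 0.07052741652756814
0.632 [309.43384202 238.18838535] [306.76407854 219.16168827] [310.71275743 251.18641459]
0.635 [309.83558108 241.45385016] [307.16867083 222.44302814] [311.0960565  254.29506132]
0.638 [310.23510305 244.70129378] [307.57105497 225.70645935] [311.47731919 257.38719258]
pos [0.6085 0.2143 0.4142] yaw 172.0 units [-0.488  0.486  2.023  0.   ] w 0.0754 t 8.9
```

apply_moves([
  [[-0.56, 0.51, 0, -0.03, 0.2], [-0.56, 0.51, 0.8, -0.03, 0.2], [-0.56, 0.51, 1.6, -0.03, 0.2], [-0.56, 0.51, 2.02, -0.03, 0.2], [-0.56, 0.51, 2.02, -0.03, 0.4], [-0.56, 0.51, 2.02, -0.03, 0.5], [-0.56, 0.51, 2.02, -0.03, 0.55], [-0.56, 0.51, 2.02, -0.03, 0.57], [-0.56, 0.51, 2.02, -0.03, 0.58], [-0.56, 0.51, 2.02, -0.03, 0.58]],
])

```text
time: 10.15
tool_pos: [0.6405, 0.2374, 0.3145]
ee_rot: [3.139, 0.004, 3.009]
wrist_force: [0.8, 0.4, 6.0]
width: 0.0397
finger_force: 10.0
```

Run:
```python
from m import *
units(.64,.2355,.313,172.3)
print(telemetry.get_obs()["finger_force"],telemetry.get_obs()["wrist_force"])
```

```text
pos [0.6405 0.2374 0.3145] yaw 172.38 units [ 0.005 -0.038  0.03   0.008] w 0.0397 t 10.15
10.037081837654114 [0.76780813 0.37833952 5.98740323]
```

apply_moves([
  [[0, 0, -0.2, 0, 0.58], [0, 0, -0.5, 0, 0.58], [0, 0, -0.9, 0, 0.58], [0, 0, -1.4, 0, 0.58], [0, 0, -1.9, 0, 0.58], [0, 0, -2.1, 0, 0.58], [0, 0, -2.1, 0, 0.58]],
])

```text
time: 11.02
tool_pos: [0.6402, 0.2369, 0.4187]
ee_rot: [3.141, 0.002, 3.008]
wrist_force: [0.2, 0.8, -1.0]
width: 0.0396
finger_force: 6.3
```

Run:
```python
from m import *
units(.6137,-.0157,.4195,193.3)
print(telemetry.get_obs()["finger_force"],telemetry.get_obs()["wrist_force"])
w=shot("wrist"); s=shot("scene"); o=telemetry.get_obs()["tool_pos"]
for n,v in(("w",w),("s",s)): print(n,[proj(v,[o[0],o[1],o[2]-.3095+z]).round(0).tolist() for z in(0,.07,.128)])
a=cv2.cvtColor(w["image"],cv2.COLOR_RGB2BGR); b=cv2.cvtColor(s["image"],cv2.COLOR_RGB2BGR)
p=proj(s,[o[0],o[1],o[2]-.22]).astype(int); x0,y0=p[0]-50,p[1]-65; print(x0,y0)
cv2.imwrite("pics/lift.png",np.hstack([cv2.resize(a[120:330,180:390],(400,400)),cv2.resize(b[y0:y0+130,x0:x0+100],(308,400),interpolation=cv2.INTER_CUBIC)]))
```

```text
pos [0.6402 0.2369 0.4187] yaw 172.36 units [-0.146 -5.078 -0.016 -2.094] w 0.0396 t 11.03
6.303756460547447 [ 0.19590652  0.77951441 -1.02682119]
w [[282.0, 203.0], [282.0, 227.0], [282.0, 259.0]]
s [[383.0, 245.0], [389.0, 229.0], [394.0, 213.0]]
340 158
```

View pics/lift.png

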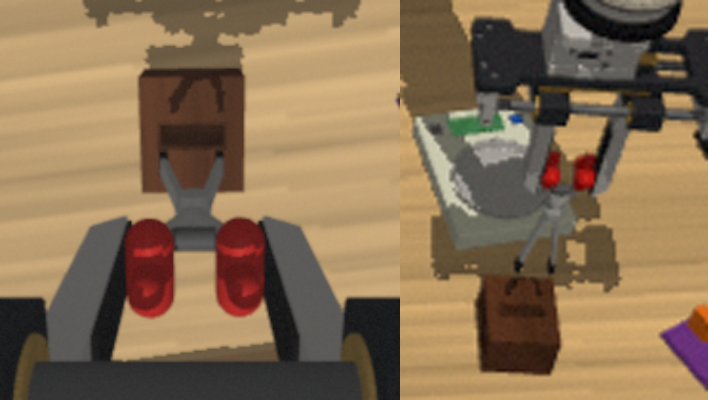

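The tongs hang upright and open from the fingers, with their tips at crop (163,153) and (217,155), i.e. full-image about (266,200) and (294,201). That was my last picture, so everything from here is numeric.

Run:
```python
from m import *
w=shot("wrist"); o=telemetry.get_obs()["tool_pos"]; np.save("w6.npy",w,allow_pickle=True)
I=w["image"].astype(int)
for r in range(192,216): print(r,' '.join("%3d"%I[r,c].max() if I[r,c].max()-I[r,c].min()<16 else ' ..' for c in range(258,304)))
for q in [(o[0],o[1],o[2]-.3095+z) for z in (0,.007,.014)]: print(proj(w,q))
```

```text
192  ..  ..  ..  ..  ..  ..  ..  ..  ..  ..  ..  ..  ..  ..  ..  ..  ..  ..  ..  ..  ..  ..  ..  ..  ..  ..  ..  ..  ..  ..  ..  ..  ..  ..  ..  ..  ..  ..  ..  ..  ..  ..  ..  ..  ..  ..
193  ..  ..  ..  ..  ..  ..  ..  ..  ..  ..  ..  ..  ..  ..  ..  ..  ..  ..  ..  ..  ..  ..  ..  ..  ..  ..  ..  ..  ..  ..  ..  ..  ..  ..  ..  ..  ..  ..  ..  ..  ..  ..  ..  ..  ..  ..
194  ..  ..  ..  ..  ..  ..  ..  ..  ..  ..  ..  ..  ..  ..  ..  ..  ..  ..  ..  ..  ..  ..  ..  ..  ..  ..  ..  ..  ..  ..  ..  ..  ..  ..  ..  ..  ..  ..  ..  ..  ..  ..  ..  ..  ..  ..
195  ..  ..  ..  ..  ..  ..  ..  ..  ..  ..  ..  ..  ..  ..  ..  ..  ..  ..  ..  ..  ..  ..  ..  ..  ..  ..  ..  ..  ..  ..  ..  ..  ..  ..  ..  ..  ..  ..  ..  ..  ..  ..  ..  ..  ..  ..
196  ..  ..  ..  ..  ..  ..  ..  ..  ..  ..  ..  ..  ..  ..  ..  ..  ..  ..  ..  ..  ..  ..  ..  ..  ..  ..  ..  ..  ..  ..  ..  ..  ..  ..  ..  ..  ..  ..  ..  ..  ..  ..  ..  ..  ..  ..
197  ..  ..  ..  ..  ..  ..  ..  ..  ..  ..  ..  ..  ..  ..  ..  ..  ..  ..  ..  ..  ..  ..  ..  ..  ..  ..  ..  ..  ..  ..  ..  ..  ..  ..  ..  ..  ..  ..  .. 
[... 2795 characters left out ...]
  83  81  85  84  84  81  ..  ..  ..  ..  ..  ..  ..
213  ..  ..  ..  ..  ..  ..  ..  93  93  96  90  84  83  82  ..  ..  ..  ..  ..  ..  ..  ..  ..  ..  ..  ..  ..  ..  ..  ..  ..  ..  82  82  83  86  86  87  ..  ..  ..  ..  ..  ..  ..  ..
214  ..  ..  ..  ..  ..  ..  ..  ..  95  95  94  86  83  81  83  ..  ..  ..  ..  ..  ..  ..  ..  ..  ..  ..  ..  ..  ..  ..  ..  81  83  84  84  86  87  84  ..  ..  ..  ..  ..  ..  ..  ..
215  ..  ..  ..  ..  ..  ..  ..  ..  95  95  96  91  82  84  83  ..  ..  ..  ..  ..  ..  ..  ..  ..  ..  ..  ..  ..  ..  ..  ..  81  81  85  85  84  85  85  ..  ..  ..  ..  ..  ..  ..  ..
[282.64543739 205.20307143]
[282.65434134 207.06232949]
[282.66366778 209.00980837]
```

Run:
```python
from m import *
L={"w2":(.4478,-.0343,.4138,171.91),"w4":(.6019,-.0213,.4121,172.03),"w5":(.6085,.2143,.4142,172.0),"w6":(.6402,.2369,.4187,172.36)}
def rel(w,x,y,z,a):
    Z=np.radians(a); Rt=np.array([[np.cos(Z),np.sin(Z),0],[np.sin(Z),-np.cos(Z),0],[0,0,-1]]).T
    R=np.array(w["R"]); c=-R.T@w["t"]; f=R.T@[0,0,1]; return (Rt.T@(c-[x,y,z])).round(4),(Rt.T@R.T).round(3)[:,2]
for n,p in L.items(): 
    w=np.load(n+".npy",allow_pickle=True).item(); print(n,*rel(w,*p))
for i in range(3):
    o=telemetry.get_obs(); w=shot("wrist"); print(*rel(w,*o["tool_pos"],np.degrees(o["ee_rot"][2])),o["tool_pos"].round(4))
```

```text
w2 [ 0.0736 -0.0005  0.0202] [-0.252 -0.     0.968]
w4 [ 0.0737 -0.0005  0.0199] [-0.249 -0.     0.969]
w5 [0.0741 0.0002 0.02  ] [-0.252  0.     0.968]
w6 [ 0.0737 -0.0005  0.0224] [-0.249 -0.001  0.968]
[ 0.0737 -0.0005  0.0199] [-0.248 -0.001  0.969] [0.6402 0.2369 0.4157]
[ 0.0737 -0.0005  0.0198] [-0.248 -0.001  0.969] [0.6402 0.2369 0.4155]
[ 0.0737 -0.0005  0.0198] [-0.248 -0.001  0.969] [0.6402 0.2369 0.4157]
```

apply_moves([
  [[0, -0.6, -0.1, -0.3, 0.58], [-0.05, -1.4, -0.1, -0.6, 0.58], [-0.1, -2.3, -0.1, -0.9, 0.58], [-0.1, -3.2, -0.1, -1.3, 0.58], [-0.14, -4.0, -0.1, -1.7, 0.58], [-0.14, -4.7, -0.1, -2.0, 0.58], [-0.14, -5.04, -0.1, -2.09, 0.58], [-0.14, -5.04, -0.1, -2.09, 0.58], [-0.14, -5.04, -0.1, -2.09, 0.58], [-0.14, -5.04, -0.1, -2.09, 0.58]],
])

```text
time: 12.58
tool_pos: [0.6138, -0.0128, 0.4222]
ee_rot: [3.141, -0.0, -2.909]
wrist_force: [-0.3, 0.8, -0.9]
width: 0.0396
finger_force: 6.3
```

Run:
```python
from m import *
units(.6137,-.0137,.3195,193.3)
w=shot("wrist"); np.save("w7.npy",w,allow_pickle=True); units(.6137,-.0137,.3195,193.3); print(telemetry.get_obs()["finger_force"],proj(w,[.6137,-.0157,.025]))
h=cv2.cvtColor(w["image"],cv2.COLOR_RGB2HSV); m=cv2.inRange(h,(15,110,120),(30,255,255)); m[:150]=0;m[260:]=0;m[:,:230]=0;m[:,330:]=0
ys,xs=np.nonzero(m); print(len(xs),xs.min(),xs.max(),ys.min(),ys.max(),ray(w,(xs.min()+xs.max()+1)/2,(ys.min()+ys.max()+1)/2,.025))
I=w["image"].astype(int)
d=(I.max(2)<48)&(I.max(2)-I.min(2)<12)
for r in range(196,208): print(r,''.join('#' if d[r,c] else 'b' if m[r,c] else '.' for c in range(255,310)))
c=rect(w,(2,60,30),(14,255,175),(222,85,345,236),.07,"case")
```

```text
pos [ 0.6138 -0.0128  0.4222] yaw -166.66 units [ 0.006 -0.018  2.053  0.004] w 0.0396 t 12.57
pos [ 0.6138 -0.0128  0.4222] yaw -166.66 units [ 0.006 -0.017  2.054  0.004] w 0.0399 t 12.62
6.294015347957611 [279.56262475 186.54436078]
162 258 312 152 254 [ 0.63267113 -0.00369895  0.025     ]
196 .......................................................
197 .......................................................
198 .......................................................
199 .......................................................
200 .........###...........................###.............
201 .........####..........................###.............
202 .........####..........................###.......b.....
203 .................................................b.....
204 .................................................b.....
205 .................................................b.....
206 .................................................b.....
207 .................................................b.....
case px [281.5 149.5] [ 49. 129.] c [ 0.5699 -0.0236] sides 0.1327 0.0485 dir -167.7 103.4
```

Run:
```python
from m import *
w=np.load("w7.npy",allow_pickle=True).item()
h=cv2.cvtColor(w["image"],cv2.COLOR_RGB2HSV); m=cv2.inRange(h,(15,110,120),(30,255,255)); q=np.zeros_like(m); q[172:202,262:300]=m[172:202,262:300]
ys,xs=np.nonzero(q); print(len(xs),xs.min(),xs.max(),ys.min(),ys.max()); b=ray(w,(xs.min()+xs.max())/2,(ys.min()+ys.max())/2,.025); print("brass",b)
tip=[ray(w,u,v,z) for u,v,z in((280.3,200,.1127),)][0]; print("tip near-face bottom",tip, "TCP .6138 -.0128"); Xd=np.array([np.cos(np.radians(13.3)),np.sin(np.radians(13.3))]); print("tip centre",tip[:2]+.0045*Xd)
```

```text
109 274 285 181 191
brass [ 0.61306347 -0.01592862  0.025     ]
tip near-face bottom [ 0.60942265 -0.01532761  0.1127    ] TCP .6138 -.0128
tip centre [ 0.61380196 -0.01429239]
```

apply_moves([
  [[0.02, -0.03, 0.3, 0, 0.58], [0.02, -0.03, 0.7, 0, 0.58], [0.02, -0.03, 1.1, 0, 0.58], [0.02, -0.03, 1.5, 0, 0.58], [0.02, -0.03, 1.8, 0, 0.58], [0.02, -0.03, 1.95, 0, 0.58], [0.02, -0.03, 2.05, 0, 0.58], [0.02, -0.03, 2.05, 0, 0.58], [0.02, -0.03, 2.05, 0, 0.58]],
])

```text
time: 13.75
tool_pos: [0.6132, -0.0155, 0.3206]
ee_rot: [-3.141, 0.002, -2.91]
wrist_force: [0.1, 0.7, -0.7]
width: 0.0395
finger_force: 6.3
```

Run:
```python
from m import *
units(.6137,-.0137,.3195,193.3); print(telemetry.get_obs()["wrist_force"])
```

```text
pos [ 0.6132 -0.0155  0.3206] yaw -166.73 units [-0.017  0.032  0.023 -0.003] w 0.0395 t 13.75
[ 0.12274671  0.74302987 -0.71916264]
```

apply_moves([
  [[0, 0, 0.04, 0, 0.58], [0, 0, 0.04, 0, 0.6], [0, 0, 0.04, 0, 0.62], [0, 0, 0.04, 0, 0.64], [0, 0, 0.04, 0, 0.66], [0, 0, 0.04, 0, 0.69], [0, 0, 0.04, 0, 0.72], [0, 0, 0.04, 0, 0.75], [0, 0, 0.04, 0, 0.75], [0, 0, 0.04, 0, 0.75]],
])

```text
time: 15.0
tool_pos: [0.6131, -0.0154, 0.318]
ee_rot: [3.141, 0.0, -2.91]
wrist_force: [-0.2, 0.6, 1.1]
width: 0.0317
finger_force: 30.0
```

Run:
```python
from m import *
units(.6137,-.0137,.3195,193.3); o=telemetry.get_obs();print(o["wrist_force"],o["finger_force"],o["width"])
```

```text
pos [ 0.6131 -0.0154  0.318 ] yaw -166.74 units [-0.02   0.031 -0.031 -0.004] w 0.0317 t 15.0
[-0.21658473  0.64031143  1.06563136] 30.000261068344116 0.03170196882341625
```

apply_moves([
  [[0, 0, -0.2, 0, 0.75], [0, 0, -0.5, 0, 0.75], [0, 0, -0.9, 0, 0.75], [0, 0, -1.3, 0, 0.75], [0, 0, -1.7, 0, 0.75], [0, 0, -2.1, 0, 0.75], [0, 0, -2.2, 0, 0.75], [0, 0, -2.2, 0, 0.75]],
])

```text
time: 16.0
tool_pos: [0.613, -0.0155, 0.4283]
ee_rot: [-3.141, 0.001, -2.91]
wrist_force: [0.2, -0.0, -1.3]
width: 0.0318
finger_force: 30.0
```

Run:
```python
from m import *
import pickle
T=pickle.load(open("s0.pkl","rb"))["top"]
c=rect(T,(0,0,80),(179,30,200),(194,205,226,242),.038,"pan")
M=cv2.moments(c); print(ray(T,M['m10']/M['m00'],M['m01']/M['m00'],.033))
g=cv2.medianBlur(cv2.cvtColor(T["image"],cv2.COLOR_RGB2GRAY),3)
for r in (216,220,224,228): print(r,g[r,190:232].tolist())
w=shot("wrist"); h=cv2.cvtColor(w["image"],cv2.COLOR_RGB2HSV)
m=cv2.inRange(h,(15,110,110),(30,255,255)); q=np.zeros_like(m); q[172:225,255:310]=m[172:225,255:310]; ys,xs=np.nonzero(q); print("brass px",len(xs),xs.min(),xs.max(),ys.min(),ys.max())
units(.4735,.256,.428,172.3); o=telemetry.get_obs(); print(o["finger_force"])
```

```text
pan px [210. 224.] [30. 30.] c [0.4735 0.2494] sides 0.1034 0.1047 dir -87.3 -175.9
[0.47749929 0.25178235 0.033     ]
216 [127, 128, 134, 152, 165, 165, 160, 138, 123, 118, 128, 138, 142, 143, 143, 143, 143, 143, 143, 144, 144, 144, 144, 143, 143, 143, 143, 143, 142, 138, 129, 128, 135, 160, 169, 169, 154, 128, 128, 129, 130, 130]
220 [127, 129, 139, 154, 154, 152, 122, 122, 128, 141, 143, 144, 144, 144, 144, 145, 145, 145, 145, 145, 145, 145, 145, 145, 145, 145, 145, 144, 144, 144, 143, 138, 129, 129, 154, 158, 158, 135, 130, 130, 132, 133]
224 [130, 131, 136, 149, 149, 147, 121, 121, 133, 141, 142, 143, 143, 143, 144, 144, 144, 144, 144, 144, 144, 144, 144, 144, 144, 144, 144, 144, 144, 143, 143, 140, 133, 133, 150, 165, 165, 145, 128, 128, 129, 130]
228 [132, 132, 133, 142, 157, 157, 136, 129, 129, 140, 143, 144, 144, 145, 145, 145, 145, 145, 146, 145, 146, 146, 146, 146, 146, 146, 146, 146, 146, 144, 141, 131, 131, 149, 167, 168, 168, 152, 132, 132, 135, 137]
brass px 201 261 307 172 217
pos [ 0.613  -0.0155  0.4274] yaw -166.74 units [ 1.47   5.925 -0.012  2.096] w 0.0315 t 16.05
29.999768435955048
```

apply_moves([
  [[0.1, 0.5, 0, 0.2, 0.75], [0.35, 1.3, 0, 0.5, 0.75], [0.55, 2.2, 0, 0.8, 0.75], [0.75, 3.1, 0, 1.1, 0.75], [1.0, 4.0, 0, 1.4, 0.75], [1.2, 4.9, 0, 1.7, 0.75], [1.4, 5.5, 0, 2.0, 0.75], [1.46, 5.9, 0, 2.09, 0.75], [1.46, 5.9, 0, 2.09, 0.75], [1.46, 5.9, 0, 2.09, 0.75]],
])

```text
time: 17.3
tool_pos: [0.4746, 0.2544, 0.4271]
ee_rot: [-3.14, -0.001, 3.008]
wrist_force: [-0.1, -0.4, -1.0]
width: 0.0313
finger_force: 30.0
```

Run:
```python
from m import *
w=shot("wrist"); np.save("w8.npy",w,allow_pickle=True)
units(.474,.2545,.346,172.3); o=telemetry.get_obs(); print(o["finger_force"],o["wrist_force"])
for z in(.033,):
  c=rect(w,(0,0,90),(179,25,165),(200,110,370,300),z,"pan"); h=cv2.convexHull(c)
  e,a,_=cv2.fitEllipse(h); print(e,a,ray(w,*e,z))
I=cv2.cvtColor(w["image"],cv2.COLOR_RGB2HSV)
m=cv2.inRange(I,(15,100,90),(32,255,255))
for r in range(188,212): print(r,''.join('b' if m[r,c] else '#' if I[r,c,2]<48 else '.' for c in range(255,310)))
```

```text
pos [0.4747 0.2542 0.4272] yaw 172.31 units [1.500e-02 4.000e-03 1.625e+00 1.000e-03] w 0.0316 t 17.35
29.9997416138649 [-0.79833685  0.18733071 -1.79070134]
pan px [281.1 172. ] [122.3  81.5] c [0.4589 0.2547] sides 0.0927 0.1464 dir 86.6 -1.4
(287.23309326171875, 172.37249755859375) (83.4891357421875, 128.71493530273438) [0.45680604 0.26216953 0.033     ]
188 .......................................................
189 .......................................................
190 .......................................................
191 .......................................................
192 .......................................................
193 .......................................................
194 .......................................................
195 .......................................................
196 .......................................................
197 .......................................................
198 .......................................................
199 ................#...........b....###...................
200 ...............###...........b...###...................
201 ..............####............b..###...................
202 .................#.b..bbbbbbb...##.....................
203 ....................bbbbbbbbbbb.#......................
204 ...................bbbbbbbbbbbb........................
205 ...................bbbbbbbbbbbbb.......................
206 ...................bbbbbbbbbbbbb.......................
207 ...................bbbbbbbbbbbbb.......................
208 ...................bbbbbbbbbbbbb.......................
209 ...................bbbbbbbbbbbbb.......................
210 ...................bbbbbbbbbbbbb.......................
211 ...................bbbbbbbbbbbbb.......................
```

apply_moves([
  [[0, 0, 0.3, 0, 0.75], [0, 0, 0.7, 0, 0.75], [0, 0, 1.1, 0, 0.75], [0, 0, 1.4, 0, 0.75], [0, 0, 1.55, 0, 0.75], [0, 0, 1.6, 0, 0.75], [0, 0, 1.62, 0, 0.75], [0, 0, 1.64, 0, 0.75]],
])

```text
time: 18.35
tool_pos: [0.4745, 0.255, 0.3466]
ee_rot: [3.141, 0.001, 3.008]
wrist_force: [0.4, -0.6, -0.4]
width: 0.0313
finger_force: 30.0
```

apply_moves([
  [[0, 0, 0.01, 0, 0.75], [0, 0, 0.02, 0, 0.75], [0, 0, 0.02, 0, 0.75]],
])

```text
time: 18.73
tool_pos: [0.4743, 0.255, 0.3448]
ee_rot: [3.141, 0.0, 3.008]
wrist_force: [-0.4, 1.1, -1.2]
width: 0.0314
finger_force: 30.0
```

apply_moves([
  [[0, 0, 0.02, 0, 0.75], [0, 0, 0.03, 0, 0.75], [0, 0, 0.03, 0, 0.75]],
])

```text
time: 19.1
tool_pos: [0.4743, 0.2549, 0.3432]
ee_rot: [-3.142, -0.0, 3.008]
wrist_force: [0.3, -0.1, -2.0]
width: 0.0312
finger_force: 30.0
```

apply_moves([
  [[0, 0, 0.01, 0, 0.75], [0, 0, 0.02, 0, 0.75], [0, 0, 0.02, 0, 0.75]],
])

```text
time: 19.48
tool_pos: [0.4743, 0.2549, 0.3422]
ee_rot: [3.142, -0.0, 3.008]
wrist_force: [0.1, 0.5, -2.0]
width: 0.0315
finger_force: 30.0
```

apply_moves([
  [[0, 0, 0.01, 0, 0.75], [0, 0, 0.02, 0, 0.75], [0, 0, 0.02, 0, 0.75]],
])

```text
time: 19.85
tool_pos: [0.4744, 0.2549, 0.3419]
ee_rot: [3.141, 0.001, 3.008]
wrist_force: [0.6, -0.0, 2.8]
width: 0.0312
finger_force: 30.0
```

apply_moves([
  [[0, 0, 0.01, 0, 0.75], [0, 0, 0.02, 0, 0.75], [0, 0, 0.02, 0, 0.75]],
])

```text
time: 20.23
tool_pos: [0.4746, 0.2549, 0.3419]
ee_rot: [3.141, 0.002, 3.008]
wrist_force: [-0.2, -1.5, 6.0]
width: 0.0317
finger_force: 30.0
```

apply_moves([
  [[0, 0, 0, 0, 0.68], [0, 0, 0, 0, 0.66], [0, 0, 0, 0, 0.64], [0, 0, 0, 0, 0.62], [0, 0, 0, 0, 0.6], [0, 0, 0, 0, 0.58], [0, 0, 0, 0, 0.575], [0, 0, 0, 0, 0.575], [0, 0, 0, 0, 0.575]],
])

```text
time: 21.35
tool_pos: [0.4743, 0.255, 0.3403]
ee_rot: [3.142, -0.0, 3.008]
wrist_force: [0.2, -0.4, -0.9]
width: 0.0403
finger_force: 6.1
```

apply_moves([
  [[0, 0, -0.1, 0, 0.575], [0, 0, -0.25, 0, 0.575], [0, 0, -0.45, 0, 0.575], [0, 0, -0.8, 0, 0.575], [0, 0, -1.2, 0, 0.575], [0, 0, -1.5, 0, 0.575], [0, 0, -1.5, 0, 0.575]],
])

```text
time: 22.22
tool_pos: [0.4745, 0.255, 0.4176]
ee_rot: [3.14, 0.004, 3.008]
wrist_force: [0.0, 0.1, -1.3]
width: 0.0404
finger_force: 6.2
```

Run:
```python
from m import *
w=shot("wrist"); np.save("w9.npy",w,allow_pickle=True); o=telemetry.get_obs(); print(o["finger_force"])
units(.640,.2375,.417,172.3)
I=cv2.cvtColor(w["image"],cv2.COLOR_RGB2HSV); m=cv2.inRange(I,(15,100,90),(32,255,255))
q=np.zeros_like(m); q[160:225,240:320]=m[160:225,240:320]
n,_,st,ce=cv2.connectedComponentsWithStats(q)
for s_,c in zip(st[1:],ce[1:]):
    if s_[4]>25: print(s_.tolist(),c.round(1),ray(w,*c,.049).round(4))
print(proj(w,[.4744,.2549-.002,.049]))
for r in range(176,214): print(r,''.join('b' if m[r,c] else '#' if I[r,c,2]<48 else '.' for c in range(255,310)))
```

```text
6.18417888879776
pos [0.4744 0.2549 0.4162] yaw 172.36 units [-3.329  0.094 -0.017  0.006] w 0.0402 t 22.27
[274, 185, 12, 12, 119] [279.7 190.3] [0.4737 0.2528 0.049 ]
[279.84116457 190.91295535]
176 .......................................................
177 .......................................................
178 .......................................................
179 .......................................................
180 .......................................................
181 .......................................................
182 .......................................................
183 .......................................................
184 .......................................................
185 ......................bbbbbbb..........................
186 ....................bbbbbbbbbb.........................
187 ....................bbbbbbbbbbb........................
188 ....................bbbbbbbbbbb........................
189 ....................bbbbbbbbbbb........................
190 ...................bbbbbbbbbbbb........................
191
[... 676 characters left out ...]
........................###.............
203 .......................................................
204 .......................................................
205 .......................................................
206 .......................................................
207 .......................................................
208 .......................................................
209 .......................................................
210 .......................................................
211 .......................................................
212 .......................................................
213 .......................................................
```

apply_moves([
  [[-0.5, 0.02, -0.1, 0, 0.575], [-1.2, 0.04, -0.1, 0, 0.575], [-2.0, 0.06, -0.1, 0, 0.575], [-2.7, 0.08, -0.1, 0, 0.575], [-3.2, 0.09, -0.1, 0, 0.575], [-3.33, 0.09, -0.1, 0, 0.575], [-3.33, 0.09, -0.1, 0, 0.575], [-3.33, 0.09, -0.1, 0, 0.575], [-3.33, 0.09, -0.1, 0, 0.575]],
])

```text
time: 23.4
tool_pos: [0.6391, 0.2376, 0.421]
ee_rot: [3.141, 0.001, 3.009]
wrist_force: [0.1, -0.1, -0.4]
width: 0.0401
finger_force: 6.2
```

Run:
```python
from m import *
w=shot("wrist"); np.save("w10.npy",w,allow_pickle=True)
units(.640,.2373,.365,172.3)
I=w["image"].astype(int); h=cv2.cvtColor(w["image"],cv2.COLOR_RGB2HSV)
for z,p in((.05,(.640,.2358)),): print("slot expected px",proj(w,[*p,z]))
d=I.max(2)
for r in range(160,206,1): print(r,''.join('#' if (d[r,c]-I[r,c].min()<14 and d[r,c]<50) else 'o' if d[r,c]<52 else '-' if d[r,c]<85 else '.' if d[r,c]<125 else ' ' for c in range(240,325)))
```

```text
pos [0.6392 0.2375 0.4209] yaw 172.4 units [-0.016 -0.003  1.119  0.01 ] w 0.0402 t 23.45
slot expected px [280.79601668 192.21906652]
160               -oooooooooooooooooooooooooooooooooooooooooooooooooooo                  
161              .---------------------oooooooo---------ooooo----------.                 
162              .....................-oo-o-o---.......---ooo----------.                 
163              ....................--oooooo--.........-o-oo----------.                 
164              ...................-o---------.........-oooo----------.                 
165              ..................-----o-o-.-..........--ooo----------.                 
166              .................-----ooo--..-.........--ooo----------.                 
167              ................------ooo-..---........--ooo-------.--.                 
168              ................----------..--.........---ooo---------.                 
169              ................--------...-.-.........---ooo---------.                 
170              ...............---------.....-...........-ooo---
[... 2456 characters left out ...]
98               ........----------------------------------------.-....                 
199               ........-o###---------------------------###o-----.....                 
200               ........-o###--............---------...-###o-----..-..                 
201               .........-###o-.............------.....-###o-----.....                 
202               ........--#-#--..............-----.....-#--------.....                 
203               .........-----..............-.------...----------.....                 
204               .........-----..............--------...--------.--....                 
205               .........--.--..............-.------...---------.....
```

apply_moves([
  [[0, 0, 0.4, 0, 0.575], [0, 0, 0.8, 0, 0.575], [0, 0, 1.05, 0, 0.575], [0, 0, 1.2, 0, 0.575], [0, 0, 1.3, 0, 0.575], [0, 0, 1.4, 0, 0.575]],
])

```text
time: 24.2
tool_pos: [0.64, 0.2373, 0.3508]
ee_rot: [3.141, 0.001, 3.008]
wrist_force: [-0.7, 0.1, -1.3]
width: 0.0401
finger_force: 6.2
```

apply_moves([
  [[0, 0, 0.15, 0, 0.575], [0, 0, 0.35, 0, 0.575], [0, 0, 0.55, 0, 0.575], [0, 0, 0.68, 0, 0.575], [0, 0, 0.7, 0, 0.575], [0, 0, 0.7, 0, 0.575]],
])

```text
time: 24.95
tool_pos: [0.64, 0.2373, 0.3154]
ee_rot: [3.141, 0.0, 3.008]
wrist_force: [-0.5, -0.6, -1.2]
width: 0.04
finger_force: 6.2
```

apply_moves([
  [[0, 0, 0.02, 0, 0.575], [0, 0, 0.04, 0, 0.575], [0, 0, 0.04, 0, 0.575]],
])

```text
time: 25.32
tool_pos: [0.6401, 0.2372, 0.3146]
ee_rot: [3.141, 0.002, 3.008]
wrist_force: [-0.1, 0.3, 4.5]
width: 0.0399
finger_force: 7.1
```

apply_moves([
  [[0, 0, 0, 0, 0.56], [0, 0, 0, 0, 0.54], [0, 0, 0, 0, 0.5], [0, 0, 0, 0, 0.4], [0, 0, 0, 0, 0.2], [0, 0, -0.4, 0, 0.2], [0, 0, -1.0, 0, 0.2], [0, 0, -1.8, 0, 0.2], [0.3, 0, -2.4, 0, 0.2], [0.6, -0.3, -2.4, 0, 0.2]],
])

```text
time: 26.58
tool_pos: [0.6077, 0.2269, 0.4395]
ee_rot: [3.137, 0.009, 3.01]
wrist_force: [0.0, -0.2, -0.4]
width: 0.0752
finger_force: 0.0
```

Run:
```python
from m import *
units(.61,.215,.417,172)
w=shot("wrist"); s=shot("scene"); t=shot("top")
h=cv2.cvtColor(w["image"],cv2.COLOR_RGB2HSV)
m=cv2.inRange(h,(0,150,90),(5,255,255))|cv2.inRange(h,(172,150,90),(179,255,255)); m[305:]=0
_,_,st,ce=cv2.connectedComponentsWithStats(m)
for q,c in zip(st[1:],ce[1:]):
    if q[4]>20: print("roll",q.tolist(),c.round(1),ray(w,*c,.133).round(4))
for n,v in(("scene",s),("top",t),("wrist",w)):
    p=proj(v,[.4743,.2549,.049]).astype(int); H=cv2.cvtColor(v["image"],cv2.COLOR_RGB2HSV)
    if not(15<p[0]<545 and 15<p[1]<405): print(n,"out",p);continue
    m=cv2.inRange(H,(15,100,90),(32,255,255)); q=np.zeros_like(m); q[p[1]-12:p[1]+18,p[0]-12:p[0]+12]=m[p[1]-12:p[1]+18,p[0]-12:p[0]+12]
    ys,xs=np.nonzero(q); print(n,"exp",p,len(xs),xs.mean() if len(xs) else '',ys.mean() if len(xs) else '')
p=proj(s,[.640,.2355,.133]).astype(int); H=cv2.cvtColor(s["image"],cv2.COLOR_RGB2HSV)
m=cv2.inRange(H,(0,150,90),(5,255,255))|cv2.inRange(H,(172,150,90),(179,255,255)); ys,xs=np.nonzero(m[p[1]-20:p[1]+20,p[0]-20:p[0]+20]); print("scene rolls",p,xs.min()+p[0]-20,xs.max()+p[0]-20,ys.mean()+p[1]-20)
rect(t,(5,170,150),(16,255,255),(330,230,380,280),.041,"tab top")
```

```text
pos [0.6077 0.2269 0.4395] yaw 172.43 units [-0.076 -0.23   0.45   0.043] w 0.0752 t 26.57
roll [0, 49, 5, 20, 56] [ 2.  58.8] [0.4548 0.0132 0.133 ]
roll [271, 218, 15, 29, 348] [277.9 231.8] [0.6358 0.2202 0.133 ]
roll [300, 218, 16, 29, 332] [307.7 231.8] [0.6396 0.2484 0.133 ]
scene exp [373 211] 26 373.15384615384613 213.34615384615384
top exp [207 222] 0  
wrist exp [290  61] 125 288.176 62.392
scene rolls [384 239] 376 393 238.81730769230768
tab top px [359.  254.5] [7. 2.] c [ 0.3919 -0.2619] sides 0.0068 0.0238 dir -87.3 -179.2
```

```bash
python3 -c "
from bench import ticket; print(ticket.close_job())"
```

```text
the job is handed in; nothing more can be done
None
```

The job is handed in after about 27 s: the lid lies flat and tab up on the middle of the mat, the brass weight stands upright near the centre of the pan, and the tongs are back upright in their slot; a final camera measurement showed all three in place, but the verdict wasn't returned.

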